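# Tuck a copper flashing under the lapped slates and hold it pressed

## Task

Pick up the copper flashing by the folded welt on its upstand and, without lifting the loose lower slates or pushing hard on them (they are brittle), slide its flat flange under their tails, square to the roof section and centred across its width, until the edge is fully home against the batten. Then press the flashing flat onto the board with a firm push of about 15 N and finish while still holding it pressed there, ready for nailing. Leave everything else on the bench where it is.

Things in the scene. Friction and masses are not known exactly. Their poses are not given: they have to be found in the camera images.
- roof: salvaged roof section, 250 (x) x 240 (y), lying level and fixed on the bench: a pale board, two battens on it, two courses of dark slates on those. Origin: middle of its underside, on the bench. x points up the roof, from the bare front strip to the slates; z up. Along x: board's front edge -125, free tails of the lower slates -62, front batten's face -20, tail of the upper course 0
- board: the board of the roof section, carried by it; same origin and axes. Its top face is 30 above the bench. On it lies the front batten, 30 wide and 8 high. The slot between board and lower slates is 8 high, 42 deep from the tails to the batten, and open over the whole 240 width
- slates: all the slates of the roof section, brittle; same origin and axes as the section. The two lower slates are 6 thick, tops 44 above the bench; the fixed upper course laps over them, its highest point 52 above the bench
- slot (a point): point on the board's top face right below the slate tails, at the middle of the slot's mouth; axes as the roof section
- batten (a point): point on the board's top face at the middle of the front batten's face, where the flashing's edge is to come to rest; axes as the roof section
- slate_left (a joint): tilt (rad) of the lower slate on the section's +y side: 0 lying down, grows as its tail is lifted (0.01 rad = 1.1 mm at the tail). It turns freely on its nails 112 up the roof from the tail, weighs 0.23 kg and falls back by itself
- slate_right (a joint): the same for the lower slate on the -y side
- welt (a point): grip point of the copper flashing: centre of the folded welt along the top of its upstand. The welt is a flat-sided bar 10 thick (x) x 180 long (y) x 18 high, its centre 35 above the flashing's underside. Axes: x from the upstand to the leading edge of the flange, y along the strip, z up
- edge (a point): middle of the leading edge of the flashing's flange, 1.5 above the underside; it lies 88.5 ahead (x) of the welt's centre and 33.5 below it; axes as the welt
- flashing: copper flashing strip, an L-section 180 long, about 0.4 kg: flat flange 90 wide (x), 3 thick, with a 3 thick upstand along its rear edge, topped by the welt, 44 high in all. Starts flange down on the bench. Origin: middle of the flange's underside, 43.5 ahead of and 35 below the welt's centre; axes as the welt. Rigid
- nail_jar: bystander: glass jar of copper nails with red lid, diameter 52, 64 high; origin under its centre
- dust_brush: bystander: small flat dusting brush lying on the bench, 190 long; origin under its centre
- hammer: bystander: slater's hammer lying flat, 290 long; origin under its middle
- brush_pot: bystander: white plastic pot of long paint brushes, diameter 100, about 240 high with the brushes; origin under its centre
- spire: bystander: small dark blue pointed spire model, base 90, 94 high; origin under its centre
- plaque: bystander: brass relief plaque on a dark wooden block, 110 x 130 x 25; origin under its centre
Mind the look-alikes: they are no part of the job. Several things have the shape of the flashing; the one meant has the colours described above.

How it is judged:
By the outcome, as a careful person would: the job done as asked, in the order asked, and still so for the second after the job is handed in, while the arm keeps its last pose, push and grip.
It also fails if it takes over 45 s, if anything falls off the work surface, if the arm or the gripper's body presses on something with over 40 N, if the wrist force passes 120 N, or if a joint passes its speed limit or range.

## Robot

A 6-joint arm with a two-finger parallel gripper is mounted at the origin on the work surface. World frame = base frame: x ahead of the robot, y to its left, z up, the work surface at z = 0. Lengths are in m, angles in rad, forces in N, time in s.
With the tool pointing down it reaches from about 0.35 to 0.8 m from the base axis. Payload 7.3 kg.
Tool frame: the origin (TCP) lies at the very end of the fingers, on their centre line; the grasp point (between the pads) lies 19 mm behind it; z points along the fingers, y is the line along which they close (so a half turn about z gives the same grasp; the last joint's range is limited). The gripper opens to 85 mm and grips with 20 to 120 N. Pads are 22 mm wide; open, the fingers measure 114 mm over their backs; the gripper's body (76 mm by 85 mm) begins 54 mm behind the grasp point. The pads swing forward as they close: fully open they stand 13 mm farther back than shut.
Start: joints at [1.089, 0.342, 1.524, -0, 1.275, -0.146], TCP at [0.173, 0.496, 0.231] pointing down, gripper open.
Joint ranges: [-2.53, 2.53], [-0.77, 2.02], [0.04, 2.7], [-1, 4.14], [0.28, 2.66], [-3.11, 3.11]. Speed limits (rad/s): [2.57, 2.57, 3.14, 3.14, 3.14, 3.14].

## Interface

Orientations are given as a unit quaternion [w, x, y, z].
In Python, from station import manip, eyes gives the robot as it stands.
- The arm moves only by the tool arm_command, never from a script. Its argument "rows" is a list of rows, each a list of 5 numbers: the shift along the world's x, y, z in cm, then the turn about the world's z in rad, then the opening in per cent of the stroke, from 0 (shut) to 100 (fully open). A call has 1 to 10 rows; each row is the pose to reach, as a shift and turn from the pose commanded when the call began; what a row does not reach only later rows make up. A row lasts 1/8 s, in which the tool goes at most 62.5 mm and 10.7 degrees, less where a joint would pass 70% of its speed; a pose out of reach is approached as far as the arm can. A call with a gripper value outside its range is refused whole. The fingers move at their own pace and stop on an object; the grip force is fixed at half the most. Time passes only in rows, so rows that repeat a pose let the fingers close. It gives the time, the measured TCP pose, the force, the opening and the grip force at its end, in the units of the state.
- manip.get_state(): the state, without advancing time (a new reading comes with each control period).
- eyes.read_camera(name): name is "side" or "top"; returns a dict with "image" (384x512x3 uint8, red, green, blue), "fx", "fy", "cx", "cy" (pixels), "R" (3x3) and "t" (3): a world point X has camera coordinates R X + t. Camera axes: x right, y down, z forward; pixel columns grow to the right and rows downward; lengths in m; the calibration is good to about 2 mm. A picture is of the moment at which its call begins. There is no depth.
- manip.close_job(): hands the job in; it is judged then, once.
The state is a dict: "time_s": time; "qpos": joint angles; "qvel": joint speeds; "joint_torque": joint torques, N m; "ee_pos": TCP position; "eef_rot": TCP orientation; "ft_force": force on the tool from outside, world axes, zero at the start; "ft_torque": the same for the moment, N m; "gripper_width": finger opening in m; "grasp_force": force on a finger pad.
Only numpy, scipy, OpenCV 4.12 (cv2) and the standard library are available. Lean on these libraries where they do the work, as an engineer would, in place of code of your own. Each camera call takes 0.05 s, during which the arm holds its last target. There are 200 camera calls.

## Working session

There is one attempt and no reset: what is moved stays moved. The work goes in short steps, Python scripts to look and compute and a tool call to move; the robot and the scene stay as the last step left them, time stands still between calls to the robot, and variables do not carry over. Pictures are saved under pics/ and viewed, at most 10 in all, crops included, and the job is handed in when it is done.

Besides the shell and the picture viewer there is one more tool, called after "Request:" in YAML: its name, and indented under it one key for each argument. arm_command: Moves the arm, as the interface text tells. Its arguments: {"type":"object","properties":{"rows":{"type":"array","items":{"type":"array","items":{"type":"number"}}}},"required":["rows"]}

```bash
mkdir -p pics
python3 - <<'E'
from station import manip, eyes
import cv2,numpy as np
s=manip.get_state()
print({k:np.round(v,3) for k,v in s.items()})
for n in("top","side"):
    c=eyes.read_camera(n); cv2.imwrite(f"pics/{n}0.png",cv2.resize(c["image"][:,:,::-1],(800,600),interpolation=cv2.INTER_CUBIC))
    print(n,c["fx"],c["fy"],c["cx"],c["cy"],np.round(c["R"],4).tolist(),np.round(c["t"],4))
E
```

```text
{'time_s': np.float64(0.0), 'qpos': array([ 1.089,  0.343,  1.525,  0.   ,  1.275, -0.146]), 'qvel': array([ 0.   , -0.001,  0.001, -0.002, -0.   , -0.002]), 'joint_torque': array([-2.0000e-03, -4.3368e+01, -2.4601e+01, -0.0000e+00,  8.0000e-03,
        0.0000e+00]), 'ee_pos': array([0.173, 0.495, 0.231]), 'eef_rot': array([-0.   ,  0.167,  0.986, -0.001]), 'ft_force': array([ 0.649, -0.315, -0.104]), 'ft_torque': array([-0.008,  0.024, -0.028]), 'grasp_force': np.float64(0.0), 'gripper_width': np.float64(0.085)}
top 483.31804274071436 483.31804274071436 252.47523462232593 193.7134355730373 [[0.0209, -0.9996, 0.0189], [-0.9862, -0.0238, -0.164], [0.1644, -0.0152, -0.9863]] [0.003  0.5584 1.8583]
side 422.7539124396217 422.7539124396217 253.86029632947273 193.5918373656761 [[0.8509, -0.5251, 0.0119], [-0.3839, -0.6371, -0.6684], [0.3586, 0.5642, -0.7437]] [-0.4763  0.2855  1.0722]
```

View pics/top0.png

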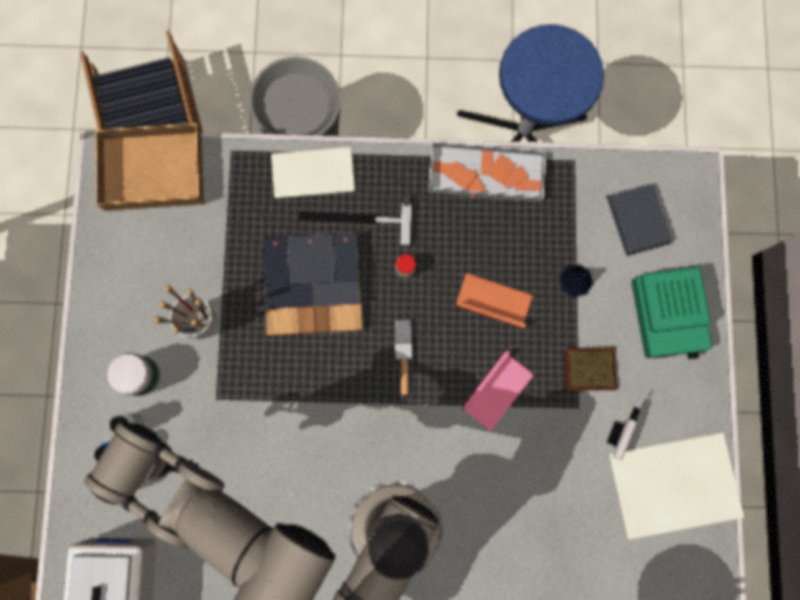

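View pics/side0.png

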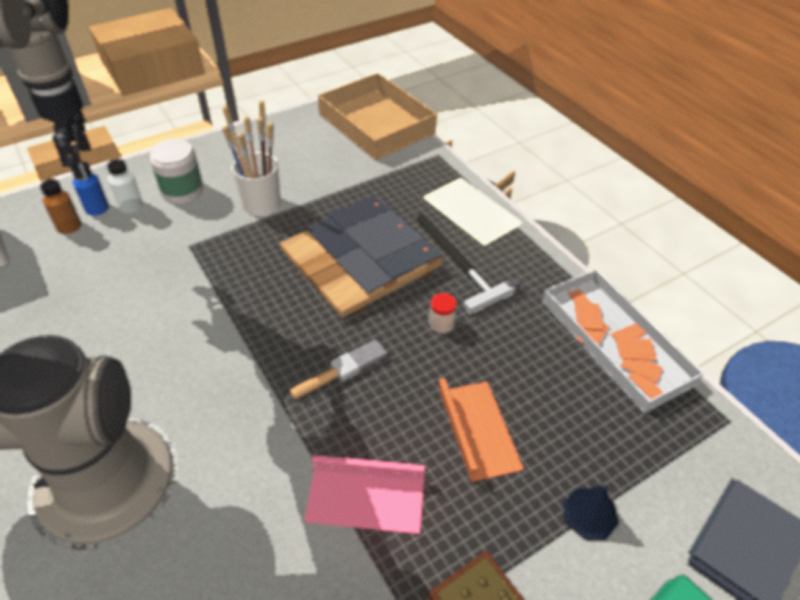

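```bash
cat > h.py <<'E'
import numpy as np, cv2
from station import manip, eyes
from scipy.optimize import least_squares, minimize
def cam(n): return eyes.read_camera(n)
def proj(c,X):
    p=np.asarray(X)@c["R"].T+c["t"]
    return np.c_[c["fx"]*p[:,0]/p[:,2]+c["cx"],c["fy"]*p[:,1]/p[:,2]+c["cy"]]
def place(P,x,y,z,yaw):
    P=np.asarray(P,float);a,b=np.cos(yaw),np.sin(yaw)
    return np.c_[x+a*P[:,0]-b*P[:,1],y+b*P[:,0]+a*P[:,1],z+P[:,2]]
def box(x0,x1,y0,y1,z0,z1): return np.array([[x,y,z] for x in(x0,x1) for y in(y0,y1) for z in(z0,z1)])/1000
# flashing, origin = welt centre
FL=[box(-1.5,88.5,-90,90,-35,-32),box(-1.5,1.5,-90,90,-35,9),box(-5,5,-90,90,-9,9)]
def sil(c,p,S=4):
    m=np.zeros((384*S,512*S),np.uint8)
    for b in FL:
        cv2.fillConvexPoly(m,cv2.convexHull(np.round(((proj(c,place(b,*p))+.5)*S-.5)).astype(np.int32)),255)
    return cv2.resize(m,(512,384),interpolation=cv2.INTER_AREA)/255.
def copper(c,roi):
    h=cv2.cvtColor(c["image"],cv2.COLOR_RGB2HSV); m=((h[...,0]<14)&(h[...,1]>110)&(h[...,2]>60)).astype(float)
    o=np.zeros_like(m);x0,x1,y0,y1=roi;o[y0:y1,x0:x1]=m[y0:y1,x0:x1];return o
def crop(c,x0,y0,w,h,W,H):
    return cv2.resize(c["image"][y0:y0+h,x0:x0+w,::-1],(W,H),interpolation=cv2.INTER_CUBIC)
def ray(c,uv,z):
    d=c["R"].T@np.array([(uv[0]-c["cx"])/c["fx"],(uv[1]-c["cy"])/c["fy"],1]);o=-c["R"].T@c["t"]
    return o+d*(z-o[2])/d[2]
E
python3 - <<'E'
from h import *
t,s=cam("top"),cam("side")
im=np.vstack([np.hstack([crop(t,285,165,80,60,400,300),crop(t,160,143,100,75,400,300)]),
 np.hstack([crop(s,265,230,100,75,400,300),crop(s,175,120,116,87,400,300)])]); cv2.imwrite("pics/m1.png",im)
T=copper(t,(285,350,165,215)); S=copper(s,(270,345,235,315)); print(T.sum(),S.sum())
def f(p):
    return sum(np.abs(cv2.GaussianBlur(m,(5,5),0)-cv2.GaussianBlur(sil(c,[p[0],p[1],.035,p[2]]),(5,5),0)).sum() for c,m in((t,T),(s,S)))
g=ray(t,(316,192),.01); print(g)
best=min((minimize(f,[g[0]+dx,g[1],a],method="Nelder-Mead",options=dict(initial_simplex=np.array([[g[0]+dx,g[1],a],[g[0]+dx+.02,g[1],a],[g[0]+dx,g[1]+.02,a],[g[0]+dx,g[1],a+.2]]))) for a in(-.3,-.6,.0,-.1,2.8) for dx in(-.04,0)),key=lambda r:r.fun)
print(best.x,best.fun)
E
```

```text
1060.0 2101.0
[ 0.57735853 -0.24075144  0.01      ]
[ 0.53658899 -0.22923312 -0.30521687] 110.85689338235294
```

View pics/m1.png

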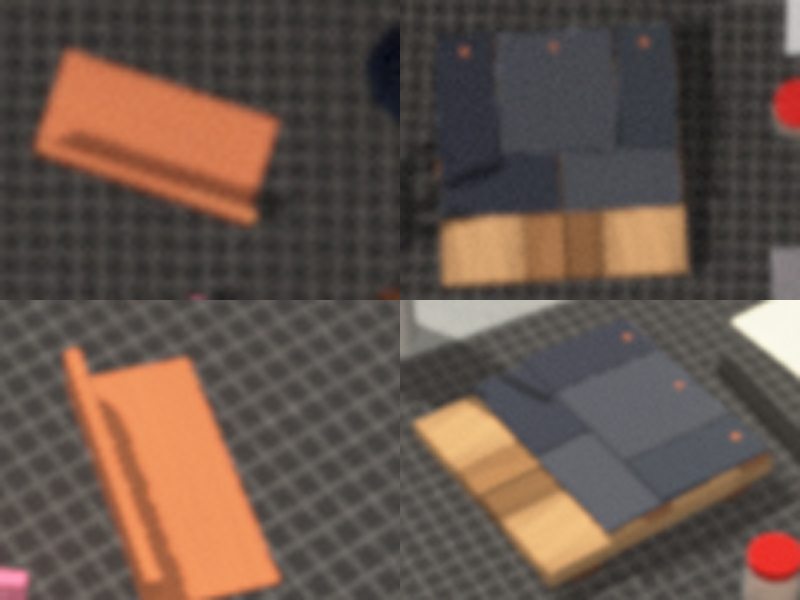

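```bash
cat >> h.py <<'E'
RF=[(box(-125,125,-120,120,0,30),255),(box(-62,60,-120,120,38,44),0),(box(0,125,-120,120,38,52),0)]
def rsil(c,p,S=4):
    m=np.zeros((384*S,512*S),np.uint8)
    for b,v in RF: cv2.fillConvexPoly(m,cv2.convexHull(np.round(((proj(c,place(b,*p))+.5)*S-.5)).astype(np.int32)),v)
    return cv2.resize(m,(512,384),interpolation=cv2.INTER_AREA)/255.
def wood(c,roi):
    h=cv2.cvtColor(c["image"],cv2.COLOR_RGB2HSV); m=((h[...,0]<28)&(h[...,0]>8)&(h[...,1]>85)&(h[...,2]>60)).astype(float)
    o=np.zeros_like(m);x0,x1,y0,y1=roi;o[y0:y1,x0:x1]=m[y0:y1,x0:x1];return o
E
python3 - <<'E'
from h import *
t,s=cam("top"),cam("side")
rt=(165,236,185,225); rs=(172,250,140,215)
T=wood(t,rt);S=wood(s,rs)
def cut(m,r): o=np.zeros_like(m);o[r[2]:r[3],r[0]:r[1]]=m[r[2]:r[3],r[0]:r[1]];return o
def f(p,cs=3):
    return sum(np.abs(cv2.GaussianBlur(m,(5,5),0)-cv2.GaussianBlur(cut(rsil(c,[p[0],p[1],0,p[2]]),r),(5,5),0)).sum() for i,(c,m,r) in enumerate(((t,T,rt),(s,S,rs))) if cs>>i&1)
g=ray(t,(200,178),.03);print(g,T.sum(),S.sum())
for cs in(3,1,2):
    x0=np.array([g[0],g[1],0.03]);r=minimize(f,x0,args=(cs,),method="Nelder-Mead",options=dict(initial_simplex=np.vstack([x0,x0+np.diag([.02,.02,.1])])));print(cs,r.x,r.fun)
    if cs==3: p=r.x
F=[.5366,-.2292,.035,-.305]
def ov(c,x,y,w,h):
    k=6 if w<100 else 400/w; k=400/w
    im=crop(c,x,y,w,h,400,300)
    for B,q in [(b,[p[0],p[1],0,p[2]]) for b,_ in RF]+[(b,F) for b in FL]:
        hu=cv2.convexHull(proj(c,place(B,*q)).astype(np.float32))
        cv2.polylines(im,[np.int32(((hu+.5-[x,y])*k))],True,(0,255,0),1)
    return im
cv2.imwrite("pics/m2.png",np.vstack([np.hstack([ov(t,285,165,80,60),ov(t,160,143,100,75)]),np.hstack([ov(s,265,230,100,75),ov(s,175,120,116,87)])]))
E
```

```text
[0.6193261  0.22583821 0.03      ] 1102.0 1468.0
3 [0.60889833 0.22868302 0.08000896] 151.3660539215686
1 [0.60849564 0.23025442 0.09221128] 64.88235294117646
2 [0.60918153 0.22926571 0.07562585] 98.3080575980392
```

View pics/m2.png

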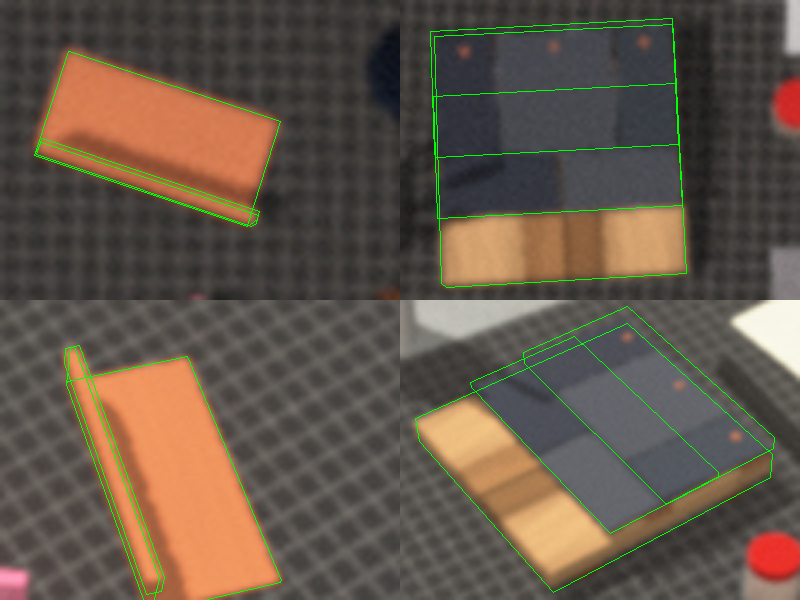

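Request:
arm_command:
  rows:
    - [10, -14, 0, -0.3, 100]
    - [20, -34, 0, -0.7, 100]
    - [36.4, -72.4, -9, -1.541, 100]
    - [36.4, -72.4, -9, -1.541, 100]
    - [36.4, -72.4, -9, -1.541, 100]
    - [36.4, -72.4, -9, -1.541, 100]
    - [36.4, -72.4, -9, -1.541, 100]
    - [36.4, -72.4, -9, -1.541, 100]
    - [36.4, -72.4, -9, -1.541, 100]
    - [36.4, -72.4, -9, -1.541, 100]

```text
time_s: 1.55
ee_pos: [0.4553, -0.0587, 0.1662]
eef_rot: [0.0, 0.807, 0.591, 0.0]
ft_force: [1.9, 0.3, 0.1]
gripper_width: 0.0853
grasp_force: 0.0
```

Request:
arm_command:
  rows:
    - [8.1, -17, -2.6, 0, 100]
    - [8.1, -17, -2.6, 0, 100]
    - [8.1, -17, -2.6, 0, 100]
    - [8.1, -17, -7.6, 0, 60]
    - [8.1, -17, -7.6, 0, 60]
    - [8.1, -17, -7.6, 0, 60]

```text
time_s: 2.3
ee_pos: [0.5359, -0.2262, 0.0916]
eef_rot: [0.0, 0.806, 0.591, 0.0]
ft_force: [-0.3, -0.2, 0.8]
gripper_width: 0.0513
grasp_force: 0.0
```

Run:
```python
from h import *
s0=manip.get_state();print(s0["ee_pos"],s0["eef_rot"],s0["gripper_width"])
t,s=cam("top"),cam("side")
cv2.imwrite("pics/m3.png",np.hstack([crop(t,285,165,80,60,400,300),crop(s,265,210,100,75,400,300)]))
```

```text
[ 0.53591596 -0.22616249  0.09156488] [3.71531420e-04 8.06424936e-01 5.91336319e-01 2.06787674e-04] 0.05128954871096863
```

View pics/m3.png

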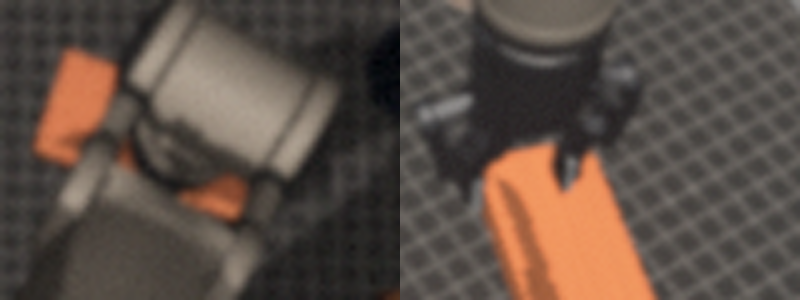

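Request:
arm_command:
  rows:
    - [0, -0.1, -4, 0, 60]
    - [0, -0.1, -6, 0, 60]
    - [0, -0.1, -7.3, 0, 60]
    - [0, -0.1, -7.3, 0, 60]
    - [0, -0.1, -7.3, 0, 60]

```text
time_s: 3.02
ee_pos: [0.5364, -0.2278, 0.0186]
eef_rot: [0.001, 0.807, 0.591, 0.0]
ft_force: [0.1, 0.0, 0.5]
gripper_width: 0.0511
grasp_force: 0.0
```

Request:
arm_command:
  rows:
    - [0, -0.13, -0.2, 0, 60]
    - [0, -0.13, -0.2, 0, 0]
    - [0, -0.13, -0.2, 0, 0]
    - [0, -0.13, -0.2, 0, 0]
    - [0, -0.13, -0.2, 0, 0]
    - [0, -0.13, -0.2, 0, 0]

```text
time_s: 3.78
ee_pos: [0.5356, -0.2289, 0.0156]
eef_rot: [0.0, 0.807, 0.591, 0.0]
ft_force: [-0.5, 0.4, 4.4]
gripper_width: 0.0088
grasp_force: 59.3
```

Request:
arm_command:
  rows:
    - [0, 0, 1, 0, 0]
    - [0, 0, 4, 0, 0]
    - [0, 0, 8, 0, 0]
    - [0, 0, 11, 0, 0]
    - [-2, 4, 11, 0.1, 0]
    - [-4, 10, 11, 0.2, 0]
    - [-9.2, 16, 11, 0.38, 0]
    - [-9.2, 22, 11, 0.38, 0]
    - [-9.2, 28, 11, 0.38, 0]
    - [-9.2, 34, 11, 0.38, 0]

```text
time_s: 5.03
ee_pos: [0.4429, 0.1064, 0.1256]
eef_rot: [0.0, 0.681, 0.733, 0.0]
ft_force: [2.0, 0.1, -2.8]
gripper_width: 0.0087
grasp_force: 59.4
```

Request:
arm_command:
  rows:
    - [0, 5, 0, 0, 0]
    - [0, 10, 0, 0, 0]
    - [0, 10.5, 0, 0, 0]
    - [0, 10.5, 0, 0, 0]
    - [0, 10.5, 0, 0, 0]
    - [0, 10.5, 0, 0, 0]

```text
time_s: 5.78
ee_pos: [0.4437, 0.2085, 0.1253]
eef_rot: [0.0, 0.681, 0.732, -0.0]
ft_force: [0.0, 0.5, -3.5]
gripper_width: 0.009
grasp_force: 59.4
```

Run:
```python
from h import *
s0=manip.get_state();q=s0["eef_rot"];p=s0["ee_pos"];print(p,q,2*np.arctan2(q[2],q[1])-np.pi/2,s0["ft_force"],s0["ft_torque"],s0["grasp_force"])
t,s=cam("top"),cam("side")
F=[p[0],p[1],p[2]+.019,2*np.arctan2(q[2],q[1])-np.pi/2]
R=[.609,.229,0,.075]
def ov(c,x,y,w,h):
    k=400/w; im=crop(c,x,y,w,h,400,int(h*k))
    for B,q,col in [(b,R,(0,255,0)) for b,_ in RF]+[(b,F,(255,255,0)) for b in FL]:
        hu=cv2.convexHull(proj(c,place(B,*q)).astype(np.float32))
        cv2.polylines(im,[np.int32(((hu+.5-[x,y])*k))],True,col,1)
    return im
a=ov(t,160,143,100,100);b=ov(s,160,120,120,120)
cv2.imwrite("pics/m4.png",np.hstack([a,b]))
```

```text
[0.44372506 0.2085002  0.12533631] [ 1.20205269e-05  6.81128082e-01  7.32164270e-01 -1.30720735e-04] 0.07219174492695135 [ 3.52353170e-04  4.75301596e-01 -3.49428482e+00] [-0.02018926  0.15873177 -0.01639543] 59.35176730155945
```

View pics/m4.png

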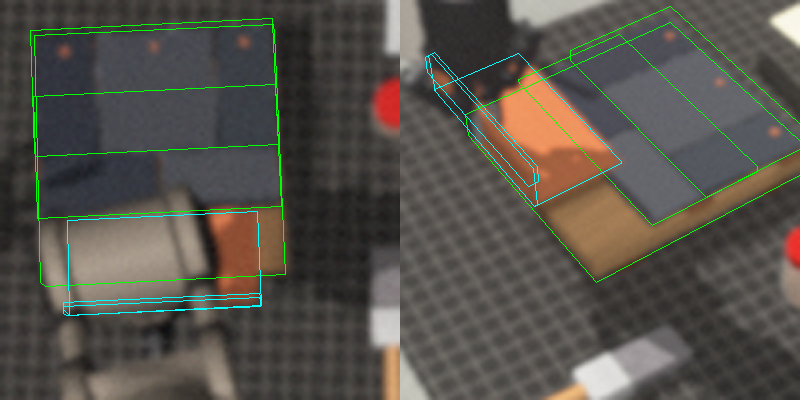

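Run:
```python
from h import *
t,s=cam("top"),cam("side")
im=cv2.imread("pics/m1.png").astype(float)
R=[.609,.229,0,.075]
def line(c,pan,ox,oy,k,a,b,z,name):
    P=pan[...,2]-pan[...,0]   # red minus blue: wood vs rest
    P=cv2.GaussianBlur(P,(0,0),2)
    pts=[]
    A,B=proj(c,place([[*a,z],[*b,z]],*R)); d=(B-A)/np.linalg.norm(B-A); n=np.array([-d[1],d[0]])
    L=np.linalg.norm(B-A)
    for f in np.linspace(.08,.92,60):
        q=A+d*L*f; off=np.linspace(-3.5,3.5,57); uv=((q+off[:,None]*n)-[ox,oy]+.5)*k-.5
        v=cv2.remap(P.astype(np.float32),uv[:,0].astype(np.float32)[:,None],uv[:,1].astype(np.float32)[:,None],1)[:,0]
        lo,hi=v[:8].mean(),v[-8:].mean()
        if abs(hi-lo)<25: continue
        w=v-(lo+hi)/2; i=np.nonzero(np.diff(np.sign(w)))[0]
        if len(i)!=1: continue
        o=off[i[0]]-w[i[0]]*(off[1]-off[0])/(w[i[0]+1]-w[i[0]])
        X=ray(c,q+o*n,z); pts.append(X[:2])
    pts=np.array(pts); l=cv2.fitLine(pts.astype(np.float32),cv2.DIST_HUBER,0,.001,.001).ravel()
    dirv=l[:2]*np.sign(l[1]) if abs(l[1])>abs(l[0]) else l[:2]*np.sign(l[0])
    ang=np.arctan2(dirv[1],dirv[0])-(np.pi/2 if abs(dirv[1])>.7 else 0)
    e=(l[2:]-R[:2]); th=.075; print(name,len(pts),"yaw",round(ang,4),"local of mid mm",np.round(1e3*np.array([np.cos(th)*e[0]+np.sin(th)*e[1],-np.sin(th)*e[0]+np.cos(th)*e[1]]),1))
tp=im[:300,400:];sp=im[300:,400:];ks=400/116
line(t,tp,160,143,4,(-.062,-.12),(-.062,.12),.040,"top tails z40")
line(t,tp,160,143,4,(-.125,-.12),(-.125,.12),.0,"top front z0")
line(t,tp,160,143,4,(-.125,-.12),(-.065,-.12),.015,"top right z15")
line(t,tp,160,143,4,(-.125,.12),(-.065,.12),.03,"top left z30")
line(s,sp,175,120,ks,(-.062,-.12),(-.062,.12),.038,"side tails")
line(s,sp,175,120,ks,(-.125,-.12),(-.125,.12),.0,"side front")
line(s,sp,175,120,ks,(-.125,-.12),(.10,-.12),.0,"side right z0")
line(s,sp,175,120,ks,(-.125,.12),(-.065,.12),.03,"side left z30")
```

```text
top tails z40 60 yaw 0.0798 local of mid mm [-62.5   0.1]
top front z0 60 yaw 0.0789 local of mid mm [-125.    14.8]
top right z15 60 yaw 0.063 local of mid mm [ -88.4 -123. ]
top left z30 60 yaw 0.072 local of mid mm [-95.2 118.8]
side tails 60 yaw 0.0813 local of mid mm [-64.6  -8.2]
side front 60 yaw 0.0779 local of mid mm [-121.8   -8.6]
side right z0 60 yaw 0.0811 local of mid mm [ -15.8 -115.7]
side left z30 60 yaw 0.1025 local of mid mm [-103.2  117. ]
```

Request:
arm_command:
  rows:
    - [0, 0.74, -2, 0.007, 0]
    - [0, 0.74, -5, 0.007, 0]
    - [0, 0.74, -7, 0.007, 0]
    - [0, 0.74, -7.6, 0.007, 0]
    - [0, 0.74, -7.6, 0.007, 0]
    - [0, 0.74, -7.6, 0.007, 0]
    - [0, 0.74, -7.6, 0.007, 0]

```text
time_s: 6.85
ee_pos: [0.4441, 0.2171, 0.0501]
eef_rot: [0.0, 0.678, 0.735, 0.001]
ft_force: [0.4, 0.0, -3.8]
gripper_width: 0.0095
grasp_force: 59.3
```

Request:
arm_command:
  rows:
    - [0, -0.1, -0.2, 0, 0]
    - [0, -0.1, -0.2, 0, 0]
    - [0, -0.1, -0.3, 0, 0]
    - [0, -0.1, -0.3, 0, 0]

```text
time_s: 7.35
ee_pos: [0.4435, 0.216, 0.0462]
eef_rot: [-0.0, 0.678, 0.735, -0.0]
ft_force: [-0.0, 0.4, -3.9]
gripper_width: 0.0087
grasp_force: 59.4
```

Request:
arm_command:
  rows:
    - [0, 0, -0.05, 0, 0]
    - [0, 0, -0.05, 0, 0]
    - [0, 0, -0.1, 0, 0]
    - [0, 0, -0.1, 0, 0]

```text
time_s: 7.85
ee_pos: [0.4436, 0.216, 0.0455]
eef_rot: [0.0, 0.678, 0.735, 0.0]
ft_force: [-1.4, -0.1, 0.2]
gripper_width: 0.009
grasp_force: 59.9
```

Request:
arm_command:
  rows:
    - [0, 0, 0.27, 0, 0]
    - [0, 0, 0.27, 0, 0]
    - [0.6, 0.05, 0.27, 0, 0]
    - [1.2, 0.1, 0.27, 0, 0]
    - [1.6, 0.13, 0.27, 0, 0]
    - [2.0, 0.16, 0.27, 0, 0]
    - [2.4, 0.19, 0.27, 0, 0]
    - [2.4, 0.19, 0.27, 0, 0]

```text
time_s: 8.85
ee_pos: [0.4679, 0.2179, 0.048]
eef_rot: [0.0, 0.678, 0.735, 0.0]
ft_force: [-0.4, 0.2, -4.4]
gripper_width: 0.0089
grasp_force: 59.4
```

Run:
```python
from h import *
s0=manip.get_state();q=s0["eef_rot"];p=s0["ee_pos"];print(p,2*np.arctan2(q[2],q[1])-np.pi/2,s0["ft_force"],s0["ft_torque"])
t,s=cam("top"),cam("side")
F=[p[0],p[1],p[2]+.0195,2*np.arctan2(q[2],q[1])-np.pi/2]
R=[.609,.229,0,.079]
def ov(c,x,y,w,h,d=1):
    k=400/w; im=crop(c,x,y,w,h,400,int(h*k))
    if d:
     for B,q,col in [(b,R,(0,255,0)) for b,_ in RF]+[(b,F,(255,255,0)) for b in FL]:
        hu=cv2.convexHull(proj(c,place(B,*q)).astype(np.float32))
        cv2.polylines(im,[np.int32(((hu+.5-[x,y])*k))],True,col,1)
    return im
cv2.imwrite("pics/m5.png",np.hstack([ov(s,170,130,90,90,0),ov(s,170,130,90,90)]))
```

```text
[0.46789583 0.21788723 0.04801424] 0.08091001269378006 [-0.38344036  0.16411478 -4.40685919] [0.01791651 0.13638647 0.01255312]
```

View pics/m5.png

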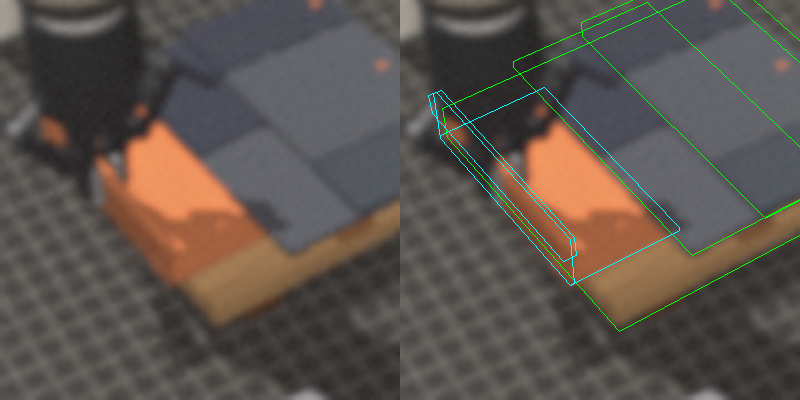

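Flange is entering under both slate tails (tail line crosses the copper cleanly), with no contact force. Continuing.

Request:
arm_command:
  rows:
    - [0.5, 0.04, 0, 0, 0]
    - [1.0, 0.08, 0, 0, 0]
    - [1.5, 0.12, 0, 0, 0]
    - [2.0, 0.16, 0, 0, 0]
    - [2.4, 0.19, 0, 0, 0]
    - [2.7, 0.21, 0, 0, 0]
    - [2.7, 0.21, 0, 0, 0]

```text
time_s: 9.82
ee_pos: [0.4947, 0.22, 0.048]
eef_rot: [0.0, 0.678, 0.735, 0.0]
ft_force: [0.3, -1.0, -4.2]
gripper_width: 0.0093
grasp_force: 59.4
```

Request:
arm_command:
  rows:
    - [0.1, 0.01, 0, 0, 0]
    - [0.2, 0.02, 0, 0, 0]
    - [0.3, 0.025, 0, 0, 0]
    - [0.3, 0.025, 0, 0, 0]

```text
time_s: 10.32
ee_pos: [0.4967, 0.2202, 0.0478]
eef_rot: [-0.001, 0.678, 0.735, -0.001]
ft_force: [-5.0, 1.0, -1.5]
gripper_width: 0.0091
grasp_force: 59.6
```

Run:
```python
from h import *
s0=manip.get_state();q=s0["eef_rot"];p=s0["ee_pos"];print(p,2*np.arctan2(q[2],q[1])-np.pi/2,s0["ft_force"],s0["ft_torque"])
t,s=cam("top"),cam("side")
F=[p[0],p[1],p[2]+.0195,2*np.arctan2(q[2],q[1])-np.pi/2]
R=[.609,.229,0,.079]
def ov(c,x,y,w,h,d=1):
    k=400/w; im=crop(c,x,y,w,h,400,int(h*k))
    if d:
     for B,q,col in [(b,R,(0,255,0)) for b,_ in RF]+[(b,F,(255,255,0)) for b in FL]:
        hu=cv2.convexHull(proj(c,place(B,*q)).astype(np.float32))
        cv2.polylines(im,[np.int32(((hu+.5-[x,y])*k))],True,col,1)
    return im
cv2.imwrite("pics/m6.png",np.vstack([np.hstack([ov(s,180,145,80,60,0),ov(s,180,145,80,60)]),np.hstack([ov(t,170,180,80,60,0),ov(t,170,180,80,60)])]))
```

```text
[0.49665051 0.22015811 0.04781641] 0.08115613630036189 [-4.99927876  0.95118655 -1.53543181] [-0.00708585  0.75329287  0.04003158]
```

View pics/m6.png

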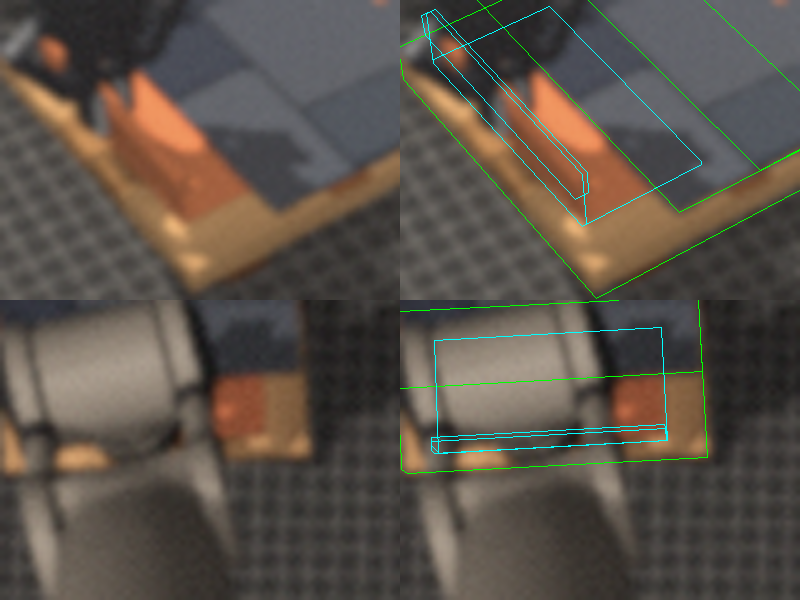

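Run:
```python
from h import *
R=[.605,.229,0,.079]
ys=np.arange(-76,-140,-2.)
for n in("top","side"):
    c=cam(n); acc=[]
    for x in np.arange(-100,-68,2.):
        uv=proj(c,place(np.c_[x+0*ys,ys,31+0*ys]/1000,*R)).astype(np.float32)
        acc.append(cv2.remap(c["image"].astype(np.float32),uv[:,:1],uv[:,1:],1)[:,0])
    a=np.mean(acc,0); 
    print(n);print("y",ys.astype(int).tolist());print("G/R",np.round(a[:,1]/a[:,0],2).tolist());print("R-B",np.round(a[:,0]-a[:,2]).astype(int).tolist())
```

```text
top
y [-76, -78, -80, -82, -84, -86, -88, -90, -92, -94, -96, -98, -100, -102, -104, -106, -108, -110, -112, -114, -116, -118, -120, -122, -124, -126, -128, -130, -132, -134, -136, -138]
G/R [0.550000011920929, 0.550000011920929, 0.550000011920929, 0.5600000023841858, 0.5699999928474426, 0.6000000238418579, 0.6299999952316284, 0.6700000166893005, 0.699999988079071, 0.7200000286102295, 0.7300000190734863, 0.7300000190734863, 0.7300000190734863, 0.7300000190734863, 0.7400000095367432, 0.7400000095367432, 0.7400000095367432, 0.7400000095367432, 0.7400000095367432, 0.7400000095367432, 0.7300000190734863, 0.7300000190734863, 0.7400000095367432, 0.7699999809265137, 0.8100000023841858, 0.8500000238418579, 0.8999999761581421, 0.9399999976158142, 0.9599999785423279, 0.9700000286102295, 0.9700000286102295, 0.9700000286102295]
R-B [89, 89, 90, 89, 88, 85, 81, 77, 73, 71, 70, 69, 67, 66, 65, 65, 64, 64, 63, 61, 59, 55, 48, 37, 26, 16, 9, 6, 4, 3, 3, 2]
side
y [-76, -78, -80, -82, -84, -86, -88, -90, -92, -94, -96, -98, -100, -102, -104, -106, -108, -110, -112, -114, -116, -118, -120, -122, -124, -126, -128, -130, -132, -134, -136, -138]
G/R [0.5899999737739563, 0.5899999737739563, 0.5899999737739563, 0.5899999737739563, 0.6000000238418579, 0.6200000047683716, 0.6600000262260437, 0.6899999976158142, 0.7300000190734863, 0.75, 0.7599999904632568, 0.7699999809265137, 0.7699999809265137, 0.7699999809265137, 0.7699999809265137, 0.7699999809265137, 0.7699999809265137, 0.7699999809265137, 0.7699999809265137, 0.7699999809265137, 0.7699999809265137, 0.7699999809265137, 0.7699999809265137, 0.7699999809265137, 0.7699999809265137, 0.7699999809265137, 0.7699999809265137, 0.7699999809265137, 0.7699999809265137, 0.7699999809265137, 0.7699999809265137, 0.7699999809265137]
R-B [98, 99, 99, 98, 97, 94, 89, 85, 81, 79, 77, 77, 76, 75, 75, 74, 73, 72, 72, 71, 71, 70, 69, 68, 66, 65, 63, 61, 59, 57, 52, 46]
```

Request:
arm_command:
  rows:
    - [-0.2, -0.015, 0, 0, 0]
    - [-0.25, -0.02, 0, 0, 0]
    - [-0.24, -0.12, 0, 0, 0]
    - [-0.23, -0.22, 0, 0, 0]
    - [-0.23, -0.22, -0.1, 0, 0]
    - [-0.23, -0.22, -0.2, 0, 0]
    - [-0.23, -0.22, -0.25, 0, 0]
    - [-0.23, -0.22, -0.25, 0, 0]

```text
time_s: 11.52
ee_pos: [0.4953, 0.2181, 0.0456]
eef_rot: [0.0, 0.678, 0.735, 0.0]
ft_force: [-1.3, -0.5, -2.6]
gripper_width: 0.0091
grasp_force: 59.6
```

Request:
arm_command:
  rows:
    - [0.1, 0.01, 0, 0, 0]
    - [0.2, 0.015, 0, 0, 0]
    - [0.25, 0.02, 0, 0, 0]
    - [0.25, 0.02, 0, 0, 0]

```text
time_s: 12.02
ee_pos: [0.4967, 0.2182, 0.0456]
eef_rot: [-0.001, 0.678, 0.735, -0.001]
ft_force: [-5.8, -1.4, 1.9]
gripper_width: 0.0091
grasp_force: 60.3
```

Request:
arm_command:
  rows:
    - [0.08, 0.006, 0, 0, 0]
    - [0.08, 0.006, 0, 0, 0]
    - [0.15, 0.012, 0, 0, 0]
    - [0.15, 0.012, 0, 0, 0]
    - [0.15, 0.012, 0, 0, 0]

```text
time_s: 12.65
ee_pos: [0.4967, 0.2181, 0.0456]
eef_rot: [-0.002, 0.678, 0.735, -0.002]
ft_force: [-11.1, -0.9, 6.9]
gripper_width: 0.0091
grasp_force: 60.9
```

Run:
```python
from h import *
s0=manip.get_state();q=s0["eef_rot"];p=s0["ee_pos"];print(p,q,2*np.arctan2(q[2],q[1])-np.pi/2,s0["ft_force"],s0["ft_torque"])
```

```text
[0.49665981 0.21813444 0.04557612] [-0.00157249  0.67779711  0.73524419 -0.00214035] 0.08126509297571682 [-11.13983974  -0.87099604   6.88489209] [-0.15289555  1.50081049  0.06613873]
```

Request:
arm_command:
  rows:
    - [-0.1, -0.008, 0, 0, 0]
    - [-0.1, -0.008, -0.05, 0, 0]
    - [-0.1, -0.008, -0.1, 0, 0]
    - [-0.1, -0.008, -0.1, 0, 0]
    - [-0.1, -0.008, -0.1, 0, 0]

```text
time_s: 13.28
ee_pos: [0.4967, 0.2182, 0.0456]
eef_rot: [-0.001, 0.678, 0.735, -0.001]
ft_force: [-9.9, -1.8, 12.2]
gripper_width: 0.0091
grasp_force: 61.8
```

Request:
arm_command:
  rows:
    - [-0.05, -0.004, -0.03, 0, 0]
    - [-0.1, -0.008, -0.05, 0, 0]
    - [-0.1, -0.008, -0.05, 0, 0]
    - [-0.1, -0.008, -0.05, 0, 0]

```text
time_s: 13.78
ee_pos: [0.4967, 0.2182, 0.0455]
eef_rot: [-0.0, 0.678, 0.735, -0.0]
ft_force: [-8.0, -2.2, 13.6]
gripper_width: 0.0089
grasp_force: 62.0
```

Run:
```python
from h import *
s0=manip.get_state();q=s0["eef_rot"];p=s0["ee_pos"];print(p,q,2*np.arctan2(q[2],q[1])-np.pi/2,s0["ft_force"],s0["ft_torque"])
s=cam("side");t=cam("top");cv2.imwrite("pics/m7.png",np.hstack([crop(s,170,125,100,100,400,400),crop(t,160,140,100,100,400,400)]))
```

```text
[0.49671948 0.21816952 0.04554182] [-1.00206912e-04  6.77828788e-01  7.35219763e-01 -1.54849875e-04] 0.08118539141766612 [-7.96323039 -2.15965518 13.64592322] [-0.26049327  1.24231117  0.01370507]
```

View pics/m7.png

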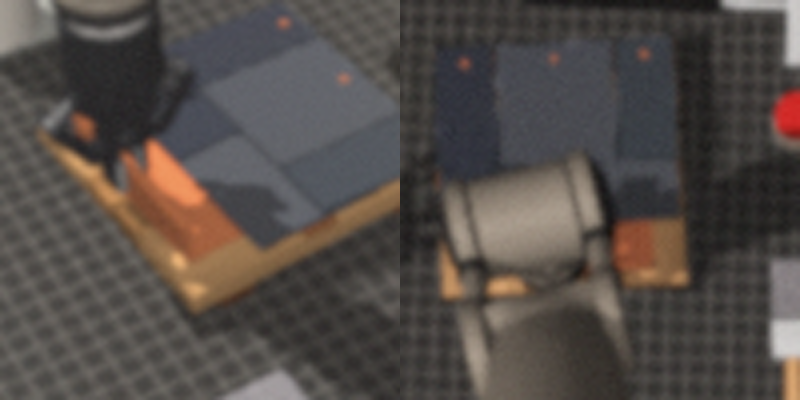

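The copper sits under both slates, which are lying down. The tool is level, the edge is against a hard stop and the push reads 13.6 N. Handing in.

```bash
python3 -c "
from station import manip
print(manip.close_job())"
```

```text
the job is handed in; nothing more can be done
None
```

The job is handed in: the copper flashing is under the slate tails with its edge at a hard stop taken as the batten (reached 4 mm before my camera estimate), square to about 0.01 rad and centred to within a few mm. It is still held, pressed down with about 14 N at the wrist, roughly 17 N on the board.

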